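Lid the cement pot and take off its dust cover

TASK

Get the cement pot ready for the brush: slide the dust case's window fully open, carry the two nested lids together (held by the yellow inner lid's finger lugs, both come) onto the white pot until the inner lid is fully seated, let go, and slide the window fully shut without slamming it. Then lift the steel outer cover off alone, leaving the inner lid seated and undisturbed, and finish while holding the cover level and still, a hand's breadth (10 cm) or more above the inner lid. Never drop the lids, do not part them before the inner one is seated, and leave the pot upright where it stands and the other things alone.

Things in the scene. Friction and masses are not known exactly. Their poses are not given: they have to be found in the camera images.
- dust_case: Low blue-grey steel dust case fixed on the bench, 240 (its x) x 400 (its y) x 82 mm high; origin at the centre of its underside, axes along its sides, z up. Cork floor inside, 20 mm above the bench. Its +y half is roofed by a fixed clear pane; its -y half is the opening under the sliding window, where the lids stand. Aluminium tracks 82 mm high run along y on both long sides.
- case_opening (a point): Centre of the case's opening (window fully open), on the cork floor; its axes are the case's. The free opening with vertical walls reaches 85 mm either way along y and 108 mm either way along x.
- dust_window (a joint): Clear sliding window in an aluminium frame on top of the case, 200 mm along y: 0 = fully shut (stop), 0.17 m = fully open (stop); it slides towards the case's +y as the value grows, over the fixed pane. About 1.5 N of friction and light drag; it stays where it is left and may start some mm ajar. Frame top 77 mm above the bench.
- window_pull (a point): Centre of the top of the window's black upright pull tab, 105 mm above the bench; axes as the case's. The tab is 60 mm long along the case's x, 12 mm thick along the case's y (the sliding direction) and rises 28 mm above the window frame. It can be pinched from above across its thickness or pushed on its sides.
- pot: Small white round cement pot with a dark red band, loose, about 400 g, 52 mm outside diameter, 60 mm high; open mouth 46 mm in diameter, straight wall 3 mm. Origin at the centre of its underside, z up.
- inner_lid: Yellow working lid with a 17 mm brush hole, loose, about 60 g. Origin on its axis at the underside of its plug, z up. Plug 41 mm in diameter, z 0 to 10 mm, lower edge tapered to 35 mm; flange 56 mm in diameter, z 10 to 19 mm, with two finger lugs (see lid_lugs). Stands on its plug in the case; seated on the pot, the flange rests on the rim, its origin 50 mm above the pot's.
- lid_lugs (a point): Midpoint between the inner lid's two flat finger lugs, on its axis 14.5 mm above its origin; axes as the lid's. The lugs are at +y and -y, 26 mm wide along x, 9 mm high (z 10 to 19 mm), 60 mm over their outer faces. They show through the cover's cut-outs and can be pinched from above along y; lifted so, the inner lid carries the cover on it.
- cover: Bright steel outer cover, 64 mm in diameter, loose, about 80 g, resting freely on the inner lid's flange (1.5 mm play). Origin on its axis at the skirt's lower edge, 6 mm above the inner lid's origin when nested. Skirt and top z 0 to 17 mm (18 near the knob). At +y and -y it has cut-outs 37 mm wide, cut back to 23 mm from the axis. Black knob on top.
- cover_knob (a point): Centre of the head of the cover's black knob, 32 mm above the cover's origin. Head 20 mm in diameter, 16 mm high (z 24 to 40 mm of the cover); stem below it 15 mm in diameter down to the top plate at 17 mm. Lifted by it the cover comes off alone, straight up.
- glue_brush: Bystander: brush lying beside the pot, 170 mm long; origin under its middle.
- dye_bottle: Bystander: amber bottle with black cap, 42 mm in diameter, 95 mm high; origin at the centre of its underside.
- thread_spool: Bystander: dark red thread spool standing upright, 44 mm in diameter, 46 mm high; origin at the centre of its underside.
- awl: Bystander: awl lying on the bench, 130 mm long; origin under its middle.
- mallet: Bystander: wooden mallet standing on its head, 56 mm in diameter, 205 mm high; origin at the centre of its underside.
- paint_jar: Bystander: small white jar with a red cap, 40 mm in diameter, 42 mm high, in the case under its fixed pane; origin at the centre of its underside.
- edge_slicker: Bystander: small turned dark wooden edge slicker, 40 mm in diameter, 34 mm high; origin at the centre of its underside.
Mind the look-alikes: they are no part of the job. There is more than one size of the pot; the one meant has the size given above.

How it is judged:
By the outcome, as a careful person would: the job done as asked, in the order asked, and still so for the second after the job is handed in, while the arm keeps its last pose, push and grip.
It also fails if it takes over 64 s, if anything falls off the work surface, if the arm or the gripper's body presses on something with over 40 N, if the wrist force passes 120 N, or if a joint passes its speed limit or range.

ROBOT

A 7-joint arm with a two-finger parallel gripper is mounted at the origin on the work surface. World frame = base frame: x ahead of the robot, y to its left, z up, the work surface at z = 0. Lengths are in m, angles in rad, forces in N, time in s.
With the tool pointing down it reaches from about 0.425 to 0.825 m from the base axis. Payload 3.6 kg.
Tool frame: the origin (TCP) lies midway between the tips of the shut fingers; the grasp point (between the pads) lies 19 mm behind it; z points along the fingers, x is the direction in which the jaws open and shut, and the axes are right-handed (so a half turn about z gives the same grasp; the last joint's range is limited). The gripper opens to 93 mm and grips with 3 to 60 N. Pads are 15 mm wide; open, the fingers measure 128 mm over their backs; the gripper's body (75 mm by 188 mm) begins 65 mm behind the grasp point.
Start: joints at [1.313, 0.615, -0.013, 1.423, 0.008, 1.103, -0.04], TCP at [0.149, -0.633, 0.219] pointing down, gripper open.
Joint ranges: [-3.12, 3.12], [-0.3, 2.06], [-1.34, 1.32], [0.26, 2.42], [-1.36, 4.5], [0.01, 1.98], [-2.84, 2.84]. Speed limits (rad/s): [2.79, 2.79, 3.14, 3.14, 3.14, 3.14, 3.14].

INTERFACE

Orientations are given as [roll, pitch, yaw] about the fixed x, y, z axes, in that order (R = Rz(yaw) Ry(pitch) Rx(roll)).
In Python, from rig import robot gives the robot as it stands.
- The arm moves only by the shell command python3 -m jog 'ROWS'. ROWS is JSON, one flat list of numbers, 7 for each row, row after row: the shift along the tool's x, y, z in m, then the turn, a rotation vector about the tool's x, y, z in degrees, then the finger opening in m, from 0 to 0.093. A call has 1 to 10 rows; each row shifts and turns the commanded pose from where the row before left it, along the tool's axes as they then stand; what a row does not reach is not made up. A row lasts 1/12 s, in which the tool goes at most 41.7 mm and 7.16 degrees, less where a joint would pass 70% of its speed; a pose out of reach is approached as far as the arm can. A call is refused whole if a number of a shift passes 0.0417 or a number of a turn 7.16, either way. A call with a gripper value outside its range is refused whole. The fingers move at their own pace and stop on an object; the grip force is fixed at half the most. Time passes only in rows, so rows that do not move let the fingers close. It gives the time, the measured TCP pose, the force and the opening at its end, in the units of the state.
- robot.read_state(): the state, without advancing time (a new reading comes with each control period).
- robot.capture(name): name is "scene" or "top" or "wrist"; returns (picture, depth): 480x640x3 uint8, blue, green, red; 480x640 float32, m along the optical axis (not along the pixel's ray), 0 where there is no reading.
- robot.get_calibration(name): a dict with "vfov" (degrees; the focal length in pixels is half the picture's height over the tangent of half this angle, whatever the lens; pixels are square), "cx", "cy" (the principal point, pixels), "R" (3x3) and "t" (3): a world point X has camera coordinates R X + t; the wrist camera has in their place "hand_eye" (4x4, takes a point from camera to tool coordinates, whose origin is the TCP and whose axes are the tool frame's). Camera axes: x right, y down, z forward; pixel columns grow to the right and rows downward; lengths in m; the calibration is good to about 2 mm. A picture is of the moment at which its call begins: read the wrist's pose just before it. get_calibration takes no time and is no camera call.
- robot.close_job(): hands the job in, once; it reports no verdict.
Trained networks look in the newest picture that a camera, given by its name, has taken for a name from the list of things; names that differ only in an ending like _2 or _b are one class to them, and where a whole thing is asked for, a point or a joint stands for the part that bears it (a point fixed in the world has none). Each returns a list of dicts, best first, with "confidence" (0 to 1); they miss things now and then, are a little off and sometimes report something else, mostly with a low value. They report only what shows in the picture. A call takes as long as a camera call. They do not tell look-alikes from the thing itself.
- robot.outline_of(camera, name): "region" (480x640 bool, what is visible of it) and "extent" ([centre column, centre row, width, height] in pixels, round what is visible of it).
The state is a dict: "clock": time; "joints": joint angles; "qd": joint speeds; "tau": joint torques, N m; "tcp_pos": TCP position; "tcp_rot": TCP orientation; "contact_force": force on the tool from outside, world axes, zero at the start; "moment": the same for the moment, N m; "finger_gap": finger opening in m.
Only numpy, scipy, OpenCV 4.12 (cv2) and the standard library are available. Lean on these libraries where they do the work, as an engineer would, in place of code of your own. Each camera call takes 0.05 s, during which the arm holds its last target.

## Working session

There is one attempt and no reset: what is moved stays moved. The work goes in short steps, Python scripts to look and compute and a shell command to move; the robot and the scene stay as the last step left them, time stands still between calls to the robot, and variables do not carry over. Pictures are saved under pics/ and viewed, and the job is handed in when it is done.

```bash
ls; mkdir -p pics; python3 - <<'E'
from rig import robot
import cv2
s=robot.read_state(); print({k:s[k] for k in('clock','tcp_pos','tcp_rot','finger_gap','contact_force')})
for n in("scene","top","wrist"):
    p,d=robot.capture(n); cv2.imwrite(f'pics/{n}0.png',p)
    c=robot.get_calibration(n); print(n,c)
E
```

```text
pics
{'clock': 0.0, 'tcp_pos': array([ 0.14851127, -0.63200258,  0.21750498]), 'tcp_rot': array([ 3.14156682e+00,  2.51547908e-03, -1.33993437e+00]), 'finger_gap': 0.09283449959486874, 'contact_force': array([-0.08782911, -0.3248828 , -0.0795571 ])}
scene {'vfov': 43.461754018175895, 'cx': 317.3744761522198, 'cy': 247.63540713685993, 'R': array([[-0.46629954,  0.8843718 ,  0.02124279],
       [ 0.46766656,  0.26682596, -0.84266951],
       [-0.75090128, -0.38300186, -0.53801194]]), 't': array([ 0.25886675, -0.12322675,  1.70780691])}
top {'vfov': 45.854778154370415, 'cx': 324.0164284057902, 'cy': 239.79319495633513, 'R': array([[ 2.64572476e-02, -9.99649940e-01,  1.04748295e-04],
       [-9.92361649e-01, -2.62769819e-02, -1.20531643e-01],
       [ 1.20492203e-01,  3.08498734e-03, -9.92709480e-01]]), 't': array([-0.03748731,  0.49784579,  1.30546697])}
wrist {'vfov': 64.81034373393943, 'cx': 315.8226927020922, 'cy': 243.28724810046882, 'hand_eye': array([[ 9.99999917e-01, -3.93837044e-04,  1.05095130e-04,
        -3.54161875e-04],
       [ 3.43354731e-04,  9.52818640e-01,  3.03539983e-01,
        -8.54589281e-02],
       [-2.19681889e-04, -3.03539922e-01,  9.52818696e-01,
        -1.66237392e-01],
       [ 0.00000000e+00,  0.00000000e+00,  0.00000000e+00,
         1.00000000e+00]])}
```

View pics/scene0.png

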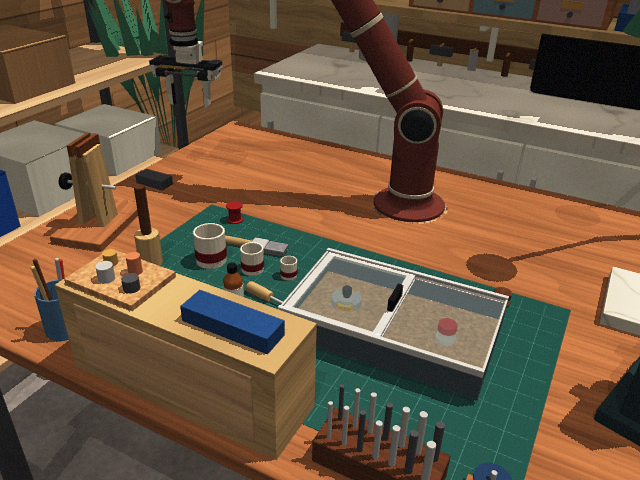

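View pics/top0.png

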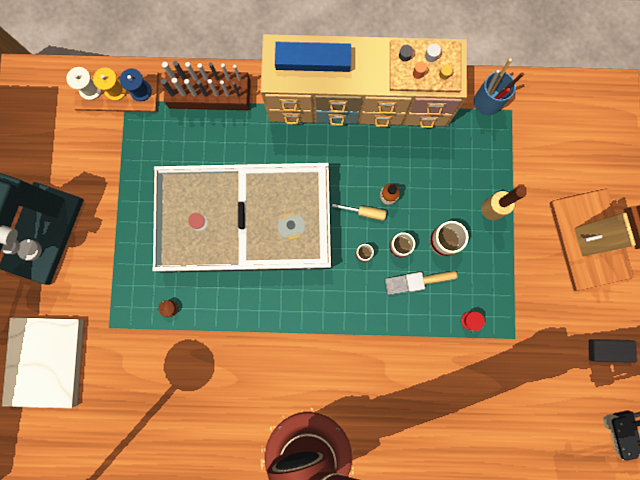

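View pics/wrist0.png

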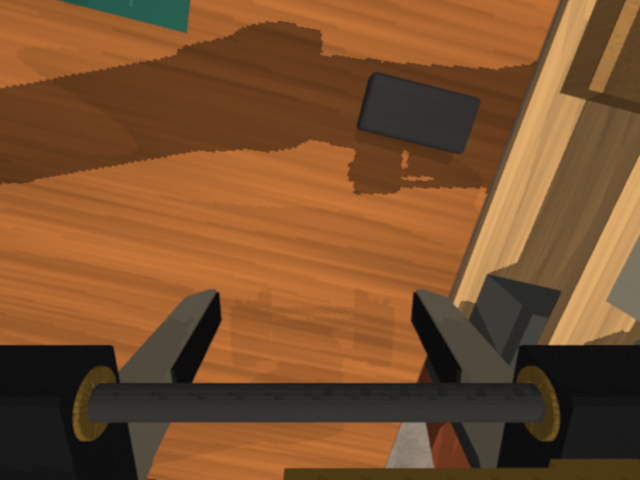

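```bash
cat > h.py <<'E'
from rig import robot
import numpy as np, cv2
from scipy.spatial.transform import Rotation as Ro
def f_of(c): return 240/np.tan(np.radians(c['vfov'])/2)
def cam(n,st=None):
    c=robot.get_calibration(n); f=f_of(c)
    if n=='wrist':
        Rt=Ro.from_euler('xyz',st['tcp_rot']).as_matrix(); H=c['hand_eye']
        Rw=Rt@H[:3,:3]; tw=Rt@H[:3,3]+st['tcp_pos']
    else:
        Rw=c['R'].T; tw=-Rw@c['t']
    return f,c['cx'],c['cy'],Rw,tw
def world(n,d,st=None):
    f,cx,cy,Rw,tw=cam(n,st)
    v,u=np.mgrid[:480,:640]
    P=np.stack([(u-cx)/f*d,(v-cy)/f*d,d],-1)
    return P@Rw.T+tw
def ray(n,u,v,z,st=None):
    f,cx,cy,Rw,tw=cam(n,st)
    r=Rw@np.array([(u-cx)/f,(v-cy)/f,1]); return tw+r*(z-tw[2])/r[2]
def proj(n,X,st=None):
    f,cx,cy,Rw,tw=cam(n,st); p=Rw.T@(np.asarray(X)-tw); return p[0]/p[2]*f+cx,p[1]/p[2]*f+cy
E
python3 - <<'E'
from h import *
for n in('top','scene'):
    p,d=robot.capture(n); W=world(n,d)
    np.savez(f'{n}0.npz',p=p,d=d)
    for name in('dust_case','window_pull','pot','inner_lid','cover','cover_knob','glue_brush','awl','dye_bottle','mallet','thread_spool','edge_slicker','paint_jar'):
        for r in robot.outline_of(n,name)[:4]:
            if r['confidence']<.2: continue
            m=r['region']&(d>0); X=W[m]
            if len(X)==0: continue
            zt=np.percentile(X[:,2],97); T=X[X[:,2]>zt-.006]
            print(n,name,round(r['confidence'],2),np.round(r['extent']),'ztop',zt.round(3),'ctr',((T.min(0)+T.max(0))/2).round(4)[:2],'size',np.ptp(T,axis=0).round(3)[:2])
E
```

```text
top dust_case 0.65 [243. 215. 176. 112.] ztop 0.083 ctr [0.5427 0.1646] size [0.258 0.408]
top window_pull 0.63 [282. 214.  87.  99.] ztop 0.082 ctr [0.5486 0.0717] size [0.231 0.208]
top pot 0.8 [402. 244.  24.  24.] ztop 0.062 ctr [ 0.4915 -0.2066] size [0.05  0.051]
top pot 0.63 [448. 235.  39.  38.] ztop 0.085 ctr [ 0.5077 -0.314 ] size [0.071 0.073]
top pot 0.54 [364. 253.  20.  16.] ztop 0.047 ctr [ 0.4721 -0.1203] size [0.036 0.037]
top inner_lid 0.58 [360. 213.  51.  16.] ztop 0.029 ctr [ 0.5692 -0.1366] size [0.028 0.062]
top cover_knob 0.63 [389. 195.  18.  18.] ztop 0.097 ctr [ 0.6125 -0.1774] size [0.021 0.019]
top glue_brush 0.85 [421. 284.  74.  25.] ztop 0.024 ctr [ 0.4038 -0.2561] size [0.051 0.167]
top awl 0.69 [361. 212.  50.  16.] ztop 0.029 ctr [ 0.568  -0.1366] size [0.025 0.062]
top dye_bottle 0.8 [390. 195.  16.  25.] ztop 0.097 ctr [ 0.6125 -0.1774] size [0.021 0.019]
top mallet 0.61 [505. 202.  46.  33.] ztop 0.206 ctr [ 0.5882 -0.4284] size [0.021 0.022]
top thread_spool 0.91 [476. 319.  24.  22.] ztop 0.051 ctr [ 0.319  -0.3744] size [0.041 0.041]
top edge_
[... 497 characters left out ...]
 0.083 ctr [0.6052 0.1655] size [0.389 0.411]
scene cover 0.36 [351. 294. 126.  82.] ztop 0.088 ctr [0.5902 0.0954] size [0.15  0.154]
scene glue_brush 0.57 [256. 246.  64.  24.] ztop 0.023 ctr [ 0.4255 -0.2471] size [0.091 0.151]
scene awl 0.88 [262. 291.  36.  19.] ztop 0.028 ctr [ 0.5724 -0.1362] size [0.028 0.068]
scene dye_bottle 0.77 [234. 279.  20.  41.] ztop 0.097 ctr [ 0.7006 -0.1044] size [0.191 0.158]
scene mallet 0.74 [146. 224.  29.  80.] ztop 0.204 ctr [ 0.592  -0.4249] size [0.024 0.025]
scene thread_spool 0.83 [234. 214.  22.  23.] ztop 0.05 ctr [ 0.3199 -0.3736] size [0.048 0.046]
scene edge_slicker 0.72 [504. 297.  20.  15.] ztop 0.037 ctr [0.3295 0.3387] size [0.029 0.035]
```

```bash
python3 - <<'E'
import cv2
a=cv2.imread('pics/top0.png'); cv2.imwrite('pics/topc.png',cv2.resize(a[150:310,140:480],None,fx=2.3,fy=2.3,interpolation=cv2.INTER_CUBIC))
E
```

```text
(no output)
```

View pics/topc.png

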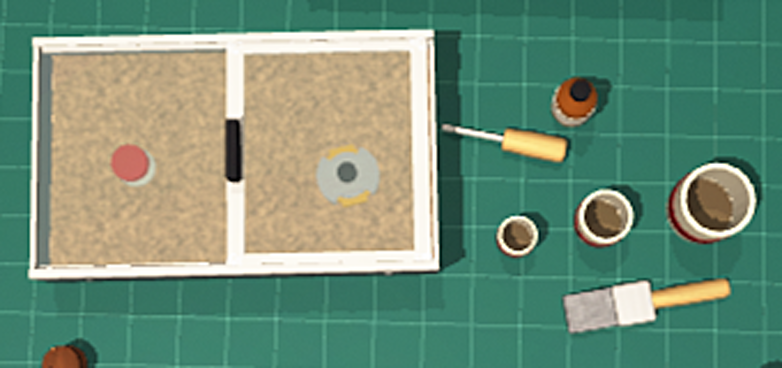

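```bash
python3 - <<'E'
from h import *
z=np.load('top0.npz'); p,d=z['p'],z['d']; W=world('top',d)
# tab: dark pixels at z>0.09 near the tab
m=(W[...,2]>.092)&(W[...,2]<.12); m[:, :200]=0; m[:,280:]=0
ys,xs=np.nonzero(m); X=W[m]; print('tab',len(X),xs.min(),xs.max(),ys.min(),ys.max(),X.mean(0),X.min(0),X.max(0))
m=(abs(W[...,2]-.082)<.008)&(W[...,1]>-.06)&(W[...,1]<.4)&(W[...,0]>.38)&(W[...,0]<.75)
X=W[m]; r=cv2.minAreaRect((X[:,:2]*1000).astype(np.float32)); print('case',r)
print('depth knob',W[225,290],W[215,288], W[240,260],W[224,194])
for u,v,zz in((290.4,224.8,.066),(289,215.6,.039),(293.5,236.5,.039)): print(ray('top',u,v,zz))
E
```

```text
tab 376 200 279 67 228 [0.71431357 0.18182232 0.10481971] [0.51271429 0.08561406 0.09201703] [0.88327068 0.27209641 0.11999211]
case ((543.400390625, 164.9595184326172), (241.7074737548828, 400.5968322753906), 2.763014078140259)
depth knob [0.52478308 0.05387781 0.07748057] [0.54855072 0.0595679  0.07235472] [0.48856839 0.12075668 0.07771274] [0.52312012 0.27549913 0.06477241]
[0.52695115 0.0537138  0.066     ]
[0.55266371 0.05945618 0.039     ]
[0.50345407 0.047253   0.039     ]
```

```bash
python3 - <<'E'
from h import *
z=np.load('top0.npz'); p,d=z['p'],z['d']; W=world('top',d)
m=(W[...,2]>.095)&(W[...,2]<.115)&(W[...,0]<.6)&(W[...,0]>.48)&(W[...,1]>.05)&(W[...,1]<.3)
X=W[m];print('tab',len(X),X.min(0),X.max(0),np.median(X,0), cv2.minAreaRect((X[:,:2]*1000).astype(np.float32)))
print(ray('top',241.5,215,.105))
T=np.median(X,0)[:2]; a=np.radians(2.76);C=np.array([.5434,.165])
R=np.array([[np.cos(a),-np.sin(a)],[np.sin(a),np.cos(a)]])
print('tab in case',R.T@(T-C),'lid in case',R.T@(np.array([.527,.0537])-C))
s=robot.read_state(); print(s['tcp_pos'],s['clock'])
def plan(X,Y,Z): # tool axes displacement
    Rt=Ro.from_euler('xyz',s['tcp_rot']).as_matrix(); print(Rt.T@(np.array([X,Y,Z])-s['tcp_pos']))
plan(T[0],T[1],.19)
E
```

```text
tab 148 [0.51332796 0.15559763 0.09505295] [0.57294905 0.17087539 0.11164542] [0.54282379 0.16188294 0.10470359] ((543.2789916992188, 162.10336303710938), (59.937042236328125, 13.03838062286377), 5.675753593444824)
[0.54044057 0.16111429 0.105     ]
tab in case [-0.00072563 -0.0030857 ] lid in case [-0.02174034 -0.11038119]
[ 0.14870727 -0.63272745  0.21862613] 1.55
[-0.68334296 -0.56548391  0.02869315]
```

```bash
python3 -m jog '[-0.0223,-0.0293,-0.002,0,0,0,0.093,-0.0223,-0.0293,-0.002,0,0,0,0.093,-0.0223,-0.0293,-0.002,0,0,0,0.093,-0.0223,-0.0293,-0.002,0,0,0,0.093,-0.0223,-0.0293,-0.002,0,0,0,0.093,-0.0223,-0.0293,-0.002,0,0,0,0.093,-0.0223,-0.0293,-0.002,0,0,0,0.093,-0.0223,-0.0293,-0.002,0,0,0,0.093,-0.0223,-0.0293,-0.002,0,0,0,0.093,-0.0223,-0.0293,-0.002,0,0,0,0.093]'
python3 -m jog '[-0.0223,-0.0293,-0.002,0,0,2,0.093,-0.0223,-0.0293,-0.002,0,0,2,0.093,-0.0223,-0.0293,-0.002,0,0,2,0.093,-0.0223,-0.0293,-0.002,0,0,2,0.093,-0.0223,-0.0293,-0.002,0,0,2.4,0.093,0,0,0,0,0,0,0.093,0,0,0,0,0,0,0.093]'
cat >> h.py <<'E'
def snap(name):
    s=robot.read_state(); p,d=robot.capture('wrist'); cv2.imwrite(f'pics/{name}.png',p); np.savez(f'{name}.npz',p=p,d=d,pos=s['tcp_pos'],rot=s['tcp_rot'])
    print('clock',s['clock'],'pos',s['tcp_pos'].round(4),'rot',s['tcp_rot'].round(4),'gap',round(s['finger_gap'],4),'F',s['contact_force'].round(2),'j',np.round(s['joints'],2))
    return s,p,d
def to(X,Y,Z,yaw=None):
    "displacement in tool axes, and turn about tool z"
    s=robot.read_state(); R=Ro.from_euler('xyz',s['tcp_rot']); print('tool move mm',(R.as_matrix().T@(np.array([X,Y,Z])-s['tcp_pos'])*1000).round(1))
    if yaw is not None:
        T=Ro.from_euler('xyz',[np.pi,0,np.radians(yaw)]); print('rotvec deg',np.degrees((R.inv()*T).as_rotvec()).round(2))
E
python3 -c "
from h import *
snap('w1')"
```

```text
clock: 2.38
tcp_pos: [0.3839, -0.3472, 0.2391]
tcp_rot: [-3.141, -0.001, -1.34]
contact_force: [0.8, 1.1, 0.6]
finger_gap: 0.0929
clock: 2.97
tcp_pos: [0.5112, -0.2126, 0.2486]
tcp_rot: [-3.141, 0.001, -1.515]
contact_force: [-1.3, -0.3, -0.1]
finger_gap: 0.0931
clock 2.9667 pos [ 0.5112 -0.2126  0.2486] rot [-3.1408e+00  8.0000e-04 -1.5153e+00] gap 0.0931 F [-1.28 -0.27 -0.1 ] j [ 0.39  0.44 -0.06  1.66  0.03  1.04 -1.19]
```

View pics/w1.png

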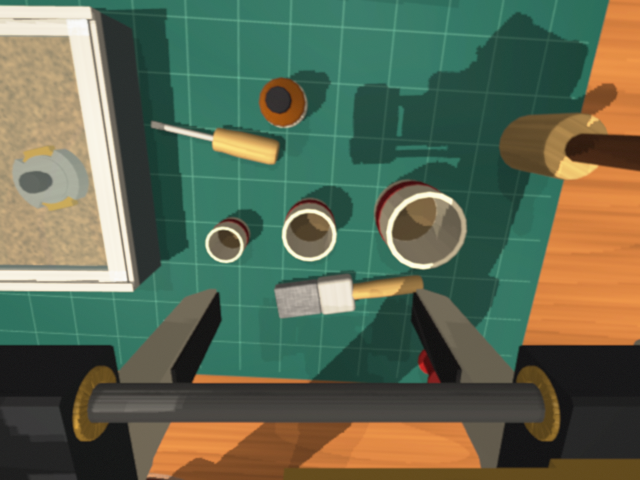

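```bash
python3 - <<'E'
from h import *
z=np.load('w1.npz'); p,d=z['p'],z['d']; st=dict(tcp_pos=z['pos'],tcp_rot=z['rot']); W=world('wrist',d,st)
for x0,x1,y0,y1 in((195,260,205,275),(270,345,190,270),(365,480,170,280)):
    S=W[y0:y1,x0:x1].reshape(-1,3); zt=np.percentile(S[:,2],97); T=S[abs(S[:,2]-zt)<.004]
    # rim circle via LSQ on outer ring
    c=(T.min(0)+T.max(0))/2; 
    (cx,cy),r=cv2.minEnclosingCircle((T[:,:2]*1000).astype(np.float32)); print(zt.round(4),c.round(4)[:2],np.ptp(T,axis=0)[:2].round(4),'enc',cx,cy,2*r, 'base z', np.median(W[300:320,200:250,2]))
img=p[180:280,265:355]; cv2.imwrite('pics/potc.png',cv2.resize(img,None,fx=5,fy=5,interpolation=cv2.INTER_CUBIC))
to(.5434,.162,.2486,-87.2)
E
```

```text
0.0441 [ 0.4724 -0.1187] [0.0376 0.0382] enc 472.41455078125 -118.84805297851562 38.83301544189453 base z 0.002063691799279066
0.0607 [ 0.4919 -0.2055] [0.0524 0.0514] enc 491.8804931640625 -205.65066528320312 52.74259948730469 base z 0.002063691799279066
0.0836 [ 0.5084 -0.3121] [0.0724 0.0731] enc 508.44195556640625 -312.1300048828125 73.28157043457031 base z 0.002063691799279066
tool move mm [-3.747e+02 -5.310e+01 -2.000e-01]
rotvec deg [ 0.04 -0.02  0.14]
```

View pics/potc.png

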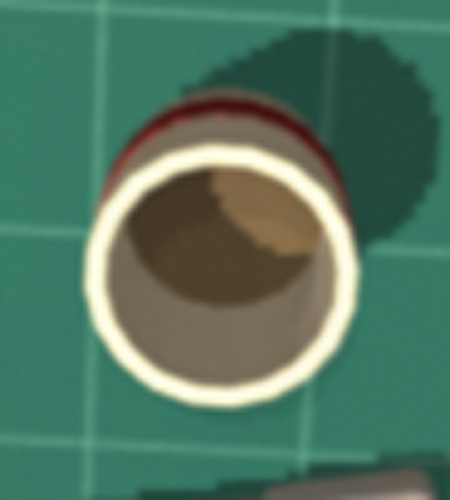

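```bash
python3 -m jog '[-0.0375,-0.0053,0.004,0,0,0,0.093,-0.0375,-0.0053,0.004,0,0,0,0.093,-0.0375,-0.0053,0.004,0,0,0,0.093,-0.0375,-0.0053,0.004,0,0,0,0.093,-0.0375,-0.0053,0.004,0,0,0,0.093,-0.0375,-0.0053,0.004,0,0,0,0.093,-0.0375,-0.0053,0.004,0,0,0,0.093,-0.0375,-0.0053,0.004,0,0,0,0.093,-0.0375,-0.0053,0.004,0,0,0,0.093,-0.0375,-0.0053,0.004,0,0,0,0.093]'
python3 -m jog '[0,0,0,0,0,0,0.093,0,0,0,0,0,0,0.093]'
python3 -c "
from h import *
s,p,d=snap('w2'); W=world('wrist',d,s)
m=(W[...,2]>.098)&(W[...,2]<.11); m[330:]=0
m&=(abs(W[...,0]-.543)<.05)&(abs(W[...,1]-.162)<.04)
X=W[m]; print(len(X),X.min(0),X.max(0),X.mean(0),cv2.minAreaRect((X[:,:2]*1000).astype(np.float32)))
"
```

```text
clock: 3.85
tcp_pos: [0.5442, 0.1606, 0.2087]
tcp_rot: [-3.141, -0.002, -1.526]
contact_force: [0.6, 0.1, -0.2]
finger_gap: 0.0928
clock: 4.02
tcp_pos: [0.5435, 0.1626, 0.2083]
tcp_rot: [3.141, -0.0, -1.519]
contact_force: [0.1, -0.0, 0.1]
finger_gap: 0.0929
clock 4.0167 pos [0.5435 0.1626 0.2083] rot [ 3.1407e+00 -1.0000e-04 -1.5188e+00] gap 0.0929 F [ 0.05 -0.03  0.1 ] j [-0.25  0.5  -0.12  1.68  0.07  0.97 -1.91]
1240 [0.51311885 0.15836863 0.09835702] [0.57340893 0.17247505 0.10747269] [0.54554808 0.16534798 0.10501686] ((543.26123046875, 165.19839477539062), (60.08844757080078, 11.984845161437988), 2.6420159339904785)
```

View pics/w2.png

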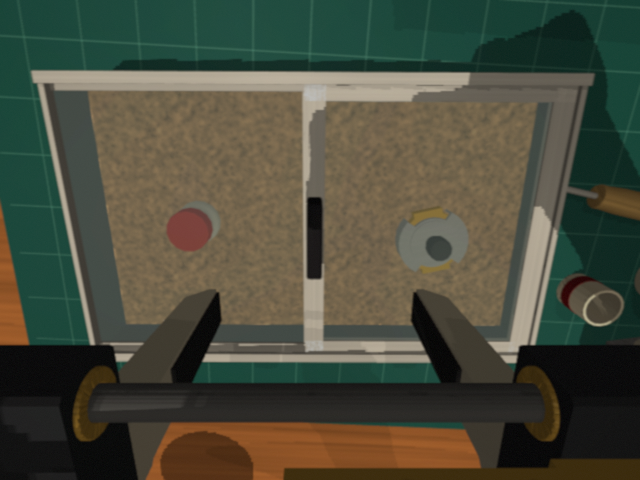

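```bash
python3 -m jog '[-0.0026,0,0.03,0,0,0.2,0.06,0,0,0.03,0,0,0,0.06,0,0,0.03,0,0,0,0.06,0,0,0.02,0,0,0,0.05,0,0,0.01,0,0,0,0.04,0,0,0,0,0,0,0.0,0,0,0,0,0,0,0.0,0,0,0,0,0,0,0.0,0,0,0,0,0,0,0]'
```

```text
clock: 4.82
tcp_pos: [0.5451, 0.1644, 0.0904]
tcp_rot: [-3.138, 0.001, -1.526]
contact_force: [-0.1, 0.4, -0.7]
finger_gap: 0.0376
```

```bash
python3 -m jog '[0,0,0,0,0,0,0,0,0,0,0,0,0,0,0,0,0,0,0,0,0,0,0,0,0,0,0,0]'
```

```text
clock: 5.15
tcp_pos: [0.5439, 0.1647, 0.089]
tcp_rot: [-3.141, 0.0, -1.525]
contact_force: [-0.6, -0.2, 3.0]
finger_gap: 0.0117
```

```bash
python3 -m jog '[-0.01,0,0,0,0,0,0,-0.02,0,0,0,0,0,0,-0.025,0,0,0,0,0,0,-0.025,0,0,0,0,0,0,-0.025,0,0,0,0,0,0,-0.02,0,0,0,0,0,0,-0.015,0,0,0,0,0,0,-0.01,0,0,0,0,0,0,-0.005,0,0,0,0,0,0]'
python3 -m jog '[-0.005,0,0,0,0,0,0,-0.003,0,0,0,0,0,0,-0.002,0,0,0,0,0,0]'
```

```text
clock: 5.9
tcp_pos: [0.5364, 0.3213, 0.0891]
tcp_rot: [-3.141, 0.001, -1.523]
contact_force: [-1.1, -2.3, 4.2]
finger_gap: 0.0119
clock: 6.15
tcp_pos: [0.536, 0.3287, 0.089]
tcp_rot: [3.141, -0.001, -1.526]
contact_force: [-2.3, -0.6, 5.5]
finger_gap: 0.0115
```

```bash
python3 -m jog '[-0.002,0,0,0,0,0,0,-0.002,0,0,0,0,0,0,-0.002,0,0,0,0,0,0]';python3 -m jog '[-0.002,0,0,0,0,0,0,-0.001,0,0,0,0,0,0,0,0,0,0,0,0,0]'
```

```text
clock: 6.4
tcp_pos: [0.5358, 0.3328, 0.089]
tcp_rot: [3.14, -0.003, -1.527]
contact_force: [-2.1, -5.3, 7.4]
finger_gap: 0.0118
clock: 6.65
tcp_pos: [0.5358, 0.3328, 0.089]
tcp_rot: [3.139, -0.008, -1.528]
contact_force: [-2.1, -6.6, 8.8]
finger_gap: 0.0121
```

```bash
python3 -m jog '[0.003,0,0,0,0,0,0,0,0,0,0,0,0,0.093,0,0,0,0,0,0,0.093,0,0,-0.01,0,0,0,0.093,0,0,-0.03,0,0,0,0.093,0,0,-0.03,0,0,-7.1,0.093,0,0,-0.03,0,0,-7.1,0.093,0,0,-0.03,0,0,-7.1,0.093,0,0,-0.03,0,0,-7.1,0.093,0,0,0,0,0,-7.1,0.093]'
python3 -m jog '[0,0,0,0,0,-7.1,0.093,0,0,0,0,0,-7.1,0.093,0,0,0,0,0,-7.1,0.093,0,0,0,0,0,-7.1,0.093,0,0,0,0,0,-7.1,0.093,0,0,0,0,0,-7.1,0.093,0,0,0,0,0,-7.1,0.093,0,0,0,0,0,-7.1,0.093,0,0,0,0,0,-5,0.093,0,0,0,0,0,0,0.093]'
python3 -c "
from h import *
to(.52,.083,.24,14)"
```

```text
clock: 7.48
tcp_pos: [0.5389, 0.338, 0.2566]
tcp_rot: [-3.127, -0.001, -0.9]
contact_force: [-0.2, 0.7, 0.7]
finger_gap: 0.0676
clock: 8.32
tcp_pos: [0.5361, 0.3352, 0.2489]
tcp_rot: [-3.141, 0.0, 0.174]
contact_force: [-0.4, 0.4, 0.1]
finger_gap: 0.0929
tool move mm [-59.6 245.6   8.8]
rotvec deg [-0.03  0.01 -4.01]
```

```bash
python3 -m jog '[-0.0085,0.0351,0.001,0,0,0,0.093,-0.0085,0.0351,0.001,0,0,0,0.093,-0.0085,0.0351,0.001,0,0,0,0.093,-0.0085,0.0351,0.001,0,0,0,0.093,-0.0085,0.0351,0.001,0,0,0,0.093,-0.0085,0.0351,0.001,0,0,0,0.093,-0.0085,0.0351,0.001,0,0,-4,0.093,0,0,0,0,0,0,0.093,0,0,0,0,0,0,0.093]'
python3 -c "
from h import *
s,p,d=snap('w3')"
```

```text
clock: 9.07
tcp_pos: [0.52, 0.08, 0.2418]
tcp_rot: [3.141, 0.0, 0.234]
contact_force: [-0.8, 0.3, -0.6]
finger_gap: 0.0928
clock 9.0667 pos [0.52   0.08   0.2418] rot [3.1405e+00 2.0000e-04 2.3430e-01] gap 0.0928 F [-0.81  0.34 -0.65] j [ 0.2   0.45 -0.58  1.74  0.28  1.04 -0.25]
```

View pics/w3.png

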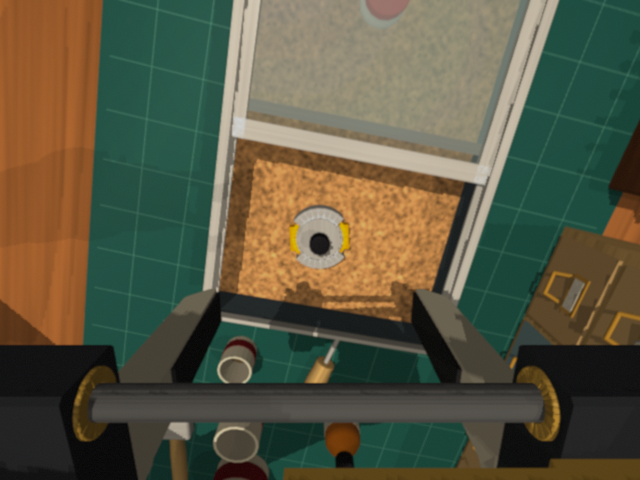

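```bash
python3 - <<'E'
from h import *
z=np.load('w3.npz'); p,d=z['p'],z['d']; st=dict(tcp_pos=z['pos'],tcp_rot=z['rot']); W=world('wrist',d,st)
cv2.imwrite('pics/lidc.png',cv2.resize(p[190:290,260:380],None,fx=6,fy=6,interpolation=cv2.INTER_CUBIC))
roi=np.zeros((480,640),bool); roi[195:285,275:365]=1
Z=W[...,2]; print('floor',np.median(Z[260:280,360:400]))
k=roi&(Z>.055); X=W[k]; print('knob',len(X),np.percentile(X[:,2],95),(X.min(0)+X.max(0))/2,np.ptp(X,axis=0),'enc',cv2.minEnclosingCircle((X[X[:,2]>.06][:,:2]*1000).astype(np.float32)))
c=roi&(Z>.034)&(Z<.055); X=W[c]; print('cover enc',cv2.minEnclosingCircle((X[:,:2]*1000).astype(np.float32)))
h=cv2.cvtColor(p,cv2.COLOR_BGR2HSV); y=roi&(h[...,0]>18)&(h[...,0]<35)&(h[...,1]>170)&(Z>.033)
n,l,s,ce=cv2.connectedComponentsWithStats(y.astype(np.uint8)); 
C=[]
for i in range(1,n):
    if s[i,4]>30:
        X=W[l==i]; print(s[i],X.mean(0),cv2.minAreaRect((X[:,:2]*1000).astype(np.float32))); C.append(X.mean(0))
if len(C)==2:
    v=C[1]-C[0]; print('mid',(C[0]+C[1])/2,'ang',np.degrees(np.arctan2(v[1],v[0])),np.linalg.norm(v))
E
```

```text
floor 0.020148690419110826
knob 396 0.40793167928173596 [0.51986898 0.1042947  0.23152371] [0.03782978 0.11755102 0.35281593] enc ((515.750732421875, 104.36772918701172), 60.5386962890625)
cover enc ((529.0620727539062, 54.657466888427734), 32.36213684082031)
[339 222  10  31 186] [0.55346546 0.06437116 0.04482826] ((533.3002319335938, 106.80931854248047), (12.525215148925781, 129.18727111816406), 24.358234405517578)
[289 224  11  30 196] [0.5039965  0.04932545 0.04097321] ((500.3399353027344, 98.02925109863281), (13.535120964050293, 129.38162231445312), 5.431192398071289)
mid [0.52873098 0.05684831 0.04290073] ang -163.0831560667869 0.05184991046713876
```

View pics/lidc.png

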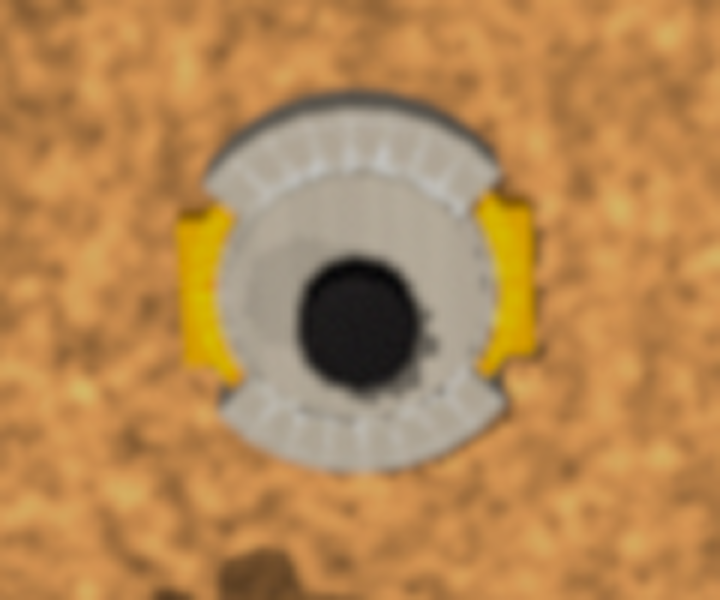

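```bash
python3 - <<'E'
from h import *
z=np.load('w3.npz'); p,d=z['p'],z['d']; st=dict(tcp_pos=z['pos'],tcp_rot=z['rot']); W=world('wrist',d,st)
q=[(178,208),(188,365),(532,200),(540,355)]
P=[ray('wrist',260+(u-2.5)/6,190+(v-2.5)/6,.039,st) for u,v in q]
print(np.round(P,4)); P=np.array(P)
for a,b in((1,0),(3,2)): v=P[b]-P[a]; print(np.degrees(np.arctan2(v[1],v[0]))-90,np.linalg.norm(v))
for a,b in((0,2),(1,3)): v=P[b]-P[a]; print(np.degrees(np.arctan2(v[1],v[0])),np.linalg.norm(v))
print('mid',P.mean(0)); m=P.mean(0)
print('knob',ray('wrist',260+(358-2.5)/6,190+(322-2.5)/6,.066,st))
E
```

```text
[[0.4969 0.062  0.039 ]
 [0.5045 0.0352 0.039 ]
 [0.5544 0.0772 0.039 ]
 [0.5628 0.051  0.039 ]]
15.715913736461772 0.027870485537333047
17.754332520212557 0.02749587152105373
14.765422189940095 0.05944391504108034
15.15252317571171 0.06041667401489142
mid [0.52964887 0.05632457 0.039     ]
knob [0.52884793 0.05780224 0.066     ]
```

```bash
python3 -c "
from h import *
to(.5293,.0568,.064,15.5)"
```

```text
tool move mm [  2.8  27.5 178.1]
rotvec deg [-0.03 -0.05 -1.81]
```

```bash
python3 -m jog '[0.0014,0.0137,0.02,0,0,-0.9,0.093,0.0014,0.0137,0.03,0,0,-0.9,0.093,0,0,0.04,0,0,0,0.093,0,0,0.04,0,0,0,0.093,0,0,0.03,0,0,0,0.093,0,0,0.018,0,0,0,0.093,0,0,0,0,0,0,0.093,0,0,0,0,0,0,0.093]'
python3 -c "
from h import *
snap('w4');to(.5293,.0568,.0245,15.5)"
```

```text
clock: 9.78
tcp_pos: [0.5292, 0.0596, 0.0635]
tcp_rot: [-3.14, 0.001, 0.277]
contact_force: [0.2, 0.2, -0.1]
finger_gap: 0.0927
clock 9.7833 pos [0.5292 0.0596 0.0635] rot [-3.1401e+00  5.0000e-04  2.7680e-01] gap 0.0927 F [ 0.16  0.16 -0.11] j [ 0.14  0.69 -0.45  1.92  0.47  0.65 -0.33]
tool move mm [-1.6  2.4 40.1]
rotvec deg [-0.06 -0.12  0.33]
```

View pics/w4.png

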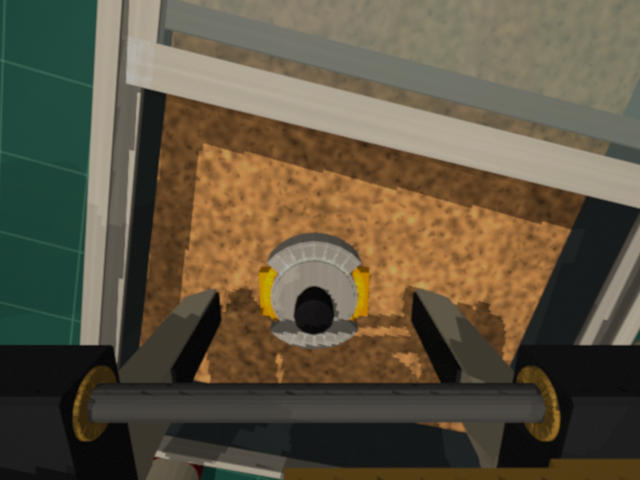

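```bash
python3 - <<'E'
from h import *
z=np.load('w4.npz'); p,d=z['p'],z['d']; st=dict(tcp_pos=z['pos'],tcp_rot=z['rot'])
h=cv2.cvtColor(p,cv2.COLOR_BGR2HSV); y=(h[...,0]>18)&(h[...,0]<35)&(h[...,1]>170); y[:255]=0;y[330:]=0;y[:,:250]=0;y[:,380:]=0
n,l,s,ce=cv2.connectedComponentsWithStats(y.astype(np.uint8)); print([x.tolist() for x in s if x[4]>40])
for u,v in((260,267),(260,319),(369,266),(369,319),(314.5,292.7),(260,292.7),(369,292.7)): print(u,v,ray('wrist',u,v,.039,st).round(4))
cv2.imwrite('pics/lidd.png',cv2.resize(p[225:355,245:385],None,fx=5,fy=4.5,interpolation=cv2.INTER_CUBIC))
E
```

```text
[[0, 0, 640, 480, 305929], [259, 267, 18, 54, 636], [351, 267, 19, 54, 635]]
260 267 [0.4975 0.0622 0.039 ]
260 319 [0.5048 0.0316 0.039 ]
369 266 [0.554  0.0789 0.039 ]
369 319 [0.564  0.0485 0.039 ]
314.5 292.7 [0.53   0.0557 0.039 ]
260 292.7 [0.501  0.0474 0.039 ]
369 292.7 [0.5589 0.0639 0.039 ]
```

View pics/lidd.png

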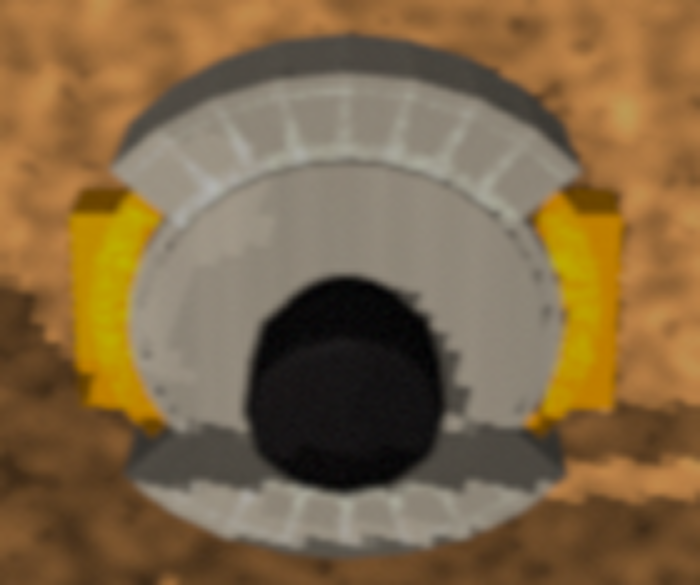

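```bash
python3 -m jog '[-0.001,0.003,0.015,0,0,0.3,0.093,0,0,0.015,0,0,0,0.093,0,0,0.0095,0,0,0,0.093,0,0,0,0,0,0,0.093,0,0,0,0,0,0,0.075,0,0,0,0,0,0,0.07]'
python3 -m jog '[0,0,0,0,0,0,0.06,0,0,0,0,0,0,0.055,0,0,0,0,0,0,0.05,0,0,0,0,0,0,0.04,0,0,0,0,0,0,0.04]'
python3 -c "
from h import *
snap('w5')"
```

```text
clock: 10.33
tcp_pos: [0.53, 0.0547, 0.0254]
tcp_rot: [-3.142, -0.002, 0.269]
contact_force: [0.1, 0.2, 0.0]
finger_gap: 0.0839
clock: 10.75
tcp_pos: [0.5294, 0.0541, 0.0246]
tcp_rot: [3.141, -0.001, 0.269]
contact_force: [0.4, -1.1, 2.2]
finger_gap: 0.0596
clock 10.75 pos [0.5294 0.0541 0.0246] rot [ 3.1415e+00 -7.0000e-04  2.6900e-01] gap 0.0596 F [ 0.41 -1.06  2.18] j [ 0.12  0.74 -0.4   1.94  0.52  0.56 -0.37]
```

View pics/w5.png

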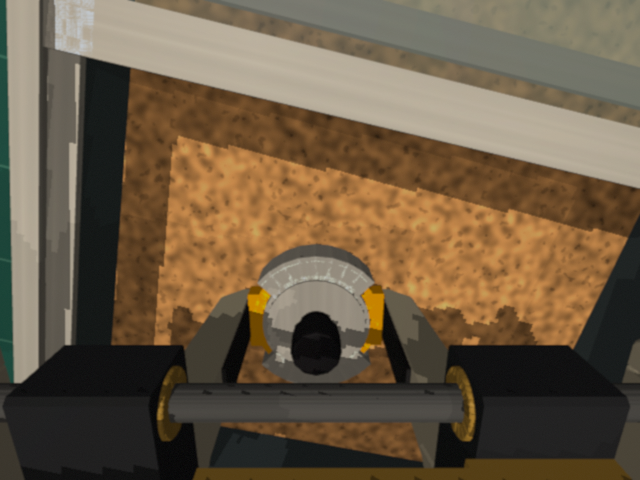

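```bash
python3 -m jog '[0,0,-0.004,0,0,0,0.04,0,0,-0.006,0,0,0,0.04,0,0,-0.01,0,0,0,0.04,0,0,-0.015,0,0,0,0.04,0,0,-0.02,0,0,0,0.04,0,0,-0.025,0,0,0,0.04,0,0,-0.025,0,0,0,0.04,0,0,-0.02,0,0,0,0.04,0,0,-0.01,0,0,0,0.04,0,0,0,0,0,0,0.04]'
python3 -c "
from h import *
snap('w6')
p,d=robot.capture('scene'); cv2.imwrite('pics/s6.png',p)
to(.4919,-.12,.16,15.5)"
```

```text
clock: 11.63
tcp_pos: [0.5305, 0.0545, 0.1619]
tcp_rot: [3.141, -0.005, 0.269]
contact_force: [1.0, -0.9, -2.3]
finger_gap: 0.0598
clock 11.6333 pos [0.5305 0.0545 0.1619] rot [ 3.1409 -0.0054  0.2691] gap 0.0598 F [ 1.03 -0.95 -2.28] j [ 0.22  0.55 -0.55  1.83  0.37  0.86 -0.24]
tool move mm [-81.5 157.7  -1. ]
rotvec deg [ 0.01  0.04 -0.08]
```

View pics/w6.png

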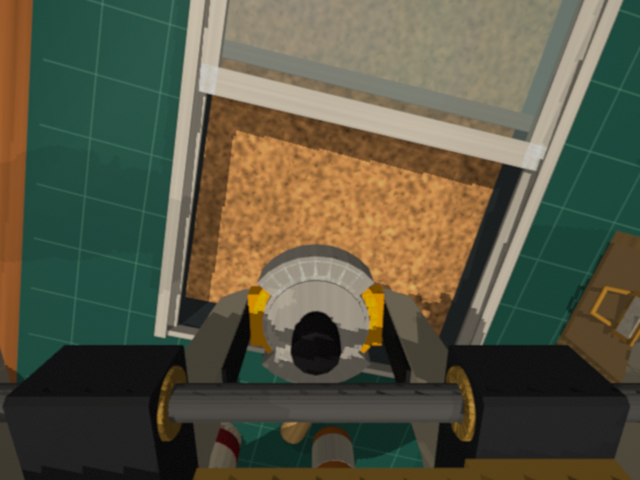

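View pics/s6.png

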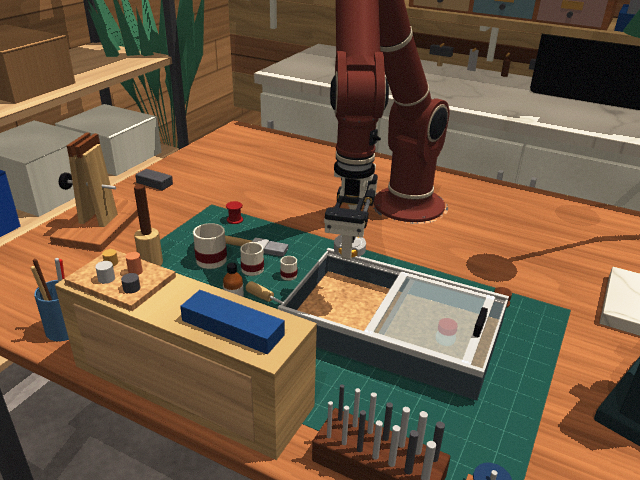

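```bash
python3 -m jog '[-0.003,0.01,0,0,0,0,0.04,-0.007,0.02,0,0,0,0,0.04,-0.01,0.029,0,0,0,0,0.04,-0.0115,0.034,0,0,0,0,0.04,-0.0115,0.034,0,0,0,0,0.04,-0.0115,0.034,0,0,0,0,0.04,-0.0115,0.034,0,0,0,0,0.04,-0.0115,0.034,0,0,0,0,0.04,-0.0115,0.034,0,0,0,0,0.04,-0.009,0.025,0,0,0,0,0.04]'
python3 -m jog '[-0.006,0.015,0,0,0,0,0.04,-0.003,0.008,0,0,0,0,0.04,0,0,0,0,0,0,0.04,0,0,0,0,0,0,0.04]'
python3 -c "
from h import *
snap('w7')"
```

```text
clock: 12.57
tcp_pos: [0.5087, -0.2546, 0.1571]
tcp_rot: [-3.141, 0.004, 0.265]
contact_force: [-0.4, 0.3, -1.2]
finger_gap: 0.0596
clock: 12.9
tcp_pos: [0.5081, -0.2733, 0.1582]
tcp_rot: [-3.139, 0.001, 0.27]
contact_force: [0.1, 0.3, -1.6]
finger_gap: 0.0598
clock 12.9 pos [ 0.5081 -0.2733  0.1582] rot [-3.1393e+00  9.0000e-04  2.6960e-01] gap 0.0598 F [ 0.06  0.29 -1.6 ] j [ 0.8   0.62 -0.55  1.7   0.39  0.93  0.37]
```

View pics/w7.png

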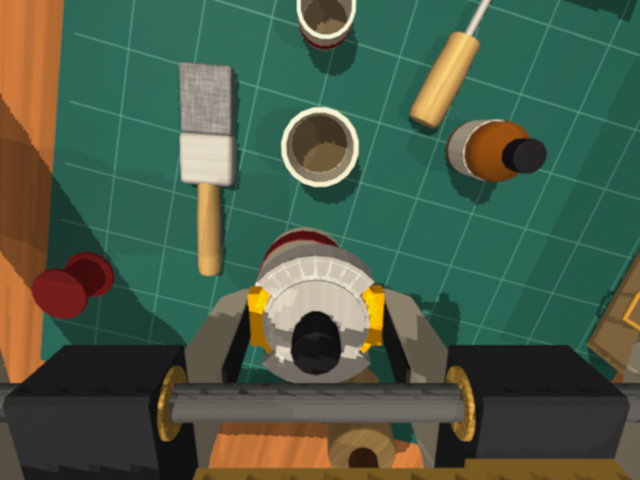

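```bash
python3 - <<'E'
from h import *
z=np.load('w7.npz'); p,d=z['p'],z['d']; st=dict(tcp_pos=z['pos'],tcp_rot=z['rot']); W=world('wrist',d,st)
S=W[100:195,270:370].reshape(-1,3); T=S[abs(S[:,2]-.061)<.004]
(cx,cy),r=cv2.minEnclosingCircle((T[:,:2]*1000).astype(np.float32)); print('rim depth',np.median(T[:,2]),cx,cy,2*r)
g=p.min(axis=2); m=np.zeros((480,640),np.uint8); m[100:195,270:370]=(g[100:195,270:370]>185)
cs,_=cv2.findContours(m,cv2.RETR_EXTERNAL,cv2.CHAIN_APPROX_NONE); c=max(cs,key=cv2.contourArea)
P=np.array([ray('wrist',u,v,.06,st)[:2] for u,v in c[:,0]],np.float32)*1000
e=cv2.fitEllipse(P); print('ellipse',e); pot=np.array([*e[0],0])/1000
cv2.imwrite('pics/l7.png',cv2.resize(p[225:385,235:400],None,fx=4.5,fy=3.7,interpolation=cv2.INTER_CUBIC))
R=Ro.from_euler('xyz',st['tcp_rot']).as_matrix()
print('pot in tool', R.T@(pot+[0,0,.06]-st['tcp_pos']))
E
```

```text
rim depth 0.060179214844617995 491.89239501953125 -206.01747131347656 52.60424041748047
ellipse ((492.2231140136719, -205.52764892578125), (51.09902572631836, 51.15878677368164), 154.42356872558594)
pot in tool [ 0.00281767 -0.06931536  0.09836684]
```

View pics/l7.png

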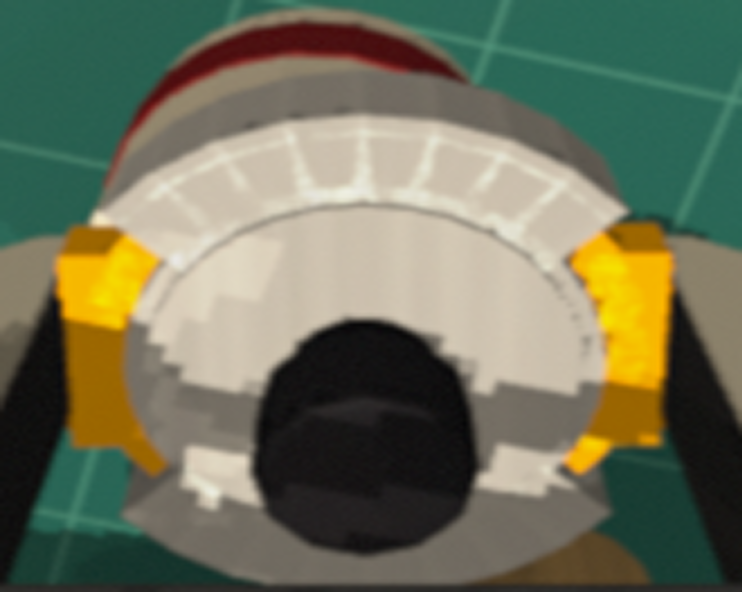

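```bash
python3 - <<'E'
from h import *
z=np.load('w7.npz'); st=dict(tcp_pos=z['pos'],tcp_rot=z['rot']); R=Ro.from_euler('xyz',st['tcp_rot']).as_matrix()
for dz in(.0124,.0144,.0164):
  P=np.array([R.T@(ray('wrist',u,v,st['tcp_pos'][2]+dz,st)-st['tcp_pos']) for u,v in((247.7,294),(250.5,345),(384.5,294),(382.8,344.5))]); print((P*1000).round(1).tolist(),(P.mean(0)*1000).round(2))
print(R.T@(ray('wrist',235+365/4.5,225+475/3.7,st['tcp_pos'][2]+.041,st)-st['tcp_pos']))
to(.4919,-.2057,.16,15.5)
E
```

```text
[[-29.9, -12.5, -12.3], [-30.0, 13.5, -12.4], [31.1, -12.6, -12.4], [31.7, 13.2, -12.5]] [  0.73   0.43 -12.4 ]
[[-29.5, -13.5, -14.3], [-29.6, 12.3, -14.4], [30.7, -13.5, -14.4], [31.3, 11.9, -14.5]] [  0.73  -0.68 -14.4 ]
[[-29.1, -14.4, -16.3], [-29.2, 11.0, -16.4], [30.3, -14.4, -16.4], [30.9, 10.7, -16.5]] [  0.73  -1.79 -16.4 ]
[ 0.00063786 -0.0011162  -0.04099814]
tool move mm [  1.7 -68.5  -1.2]
rotvec deg [-0.13  0.01  0.06]
```

```bash
python3 -m jog '[0.0003,-0.0084,0,0,0,0,0.04,0.0004,-0.015,0,0,0,0,0.04,0.0004,-0.017,0.005,0,0,0,0.04,0.0004,-0.015,0.01,0,0,0,0.04,0.0004,-0.009,0.015,0,0,0,0.04,0,-0.004,0.015,0,0,0,0.04,0,0,0.015,0,0,0,0.04,0,0,0.01,0,0,0,0.04,0,0,0.006,0,0,0,0.04,0,0,0,0,0,0,0.04]'
python3 -m jog '[0,0,0,0,0,0,0.04]'
python3 -c "
from h import *
snap('w8'); p,d=robot.capture('scene'); cv2.imwrite('pics/s8.png',cv2.resize(p[200:320,160:340],None,fx=4,fy=4,interpolation=cv2.INTER_CUBIC))"
```

```text
clock: 13.78
tcp_pos: [0.4917, -0.2066, 0.0823]
tcp_rot: [-3.14, 0.002, 0.271]
contact_force: [-0.5, -0.6, -0.5]
finger_gap: 0.0596
clock: 13.87
tcp_pos: [0.4926, -0.2073, 0.0834]
tcp_rot: [-3.141, -0.0, 0.27]
contact_force: [0.6, -1.0, -1.2]
finger_gap: 0.0594
clock 13.8667 pos [ 0.4926 -0.2073  0.0834] rot [-3.1415e+00 -4.0000e-04  2.6980e-01] gap 0.0594 F [ 0.59 -1.02 -1.19] j [ 0.67  0.66 -0.49  1.9   0.46  0.7   0.18]
```

View pics/s8.png

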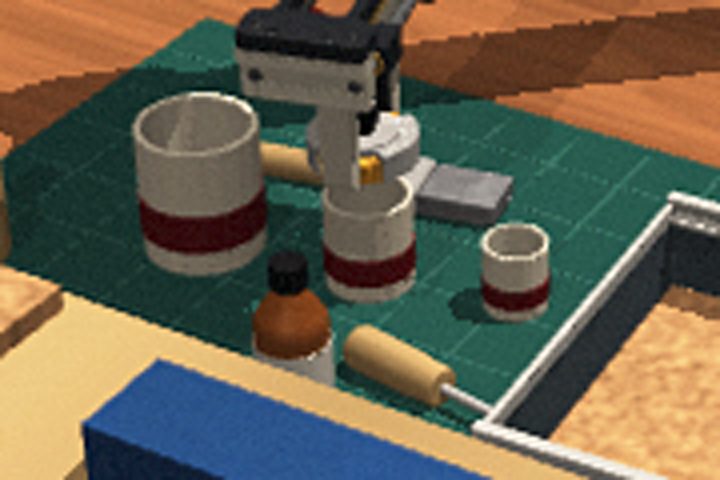

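View pics/w8.png

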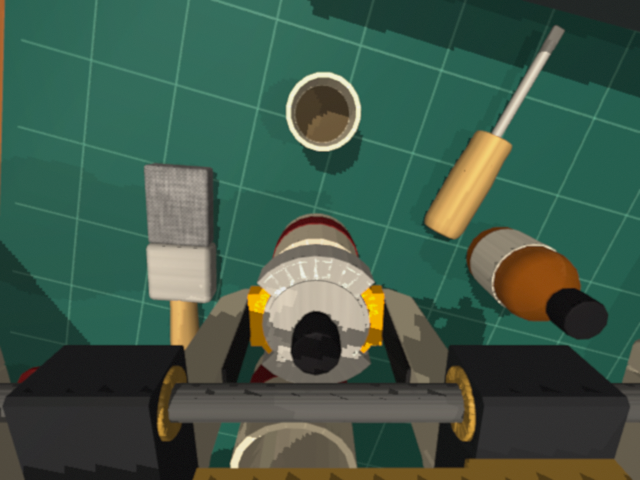

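```bash
python3 -m jog '[0,-0.0003,0.006,0,0,0,0.04,0,0,0.006,0,0,0,0.04,0,0,0.005,0,0,0,0.04,0,0,0.003,0,0,0,0.04]'
python3 -m jog '[0,0,0.003,0,0,0,0.04,0,0,0.002,0,0,0,0.04,0,0,0.002,0,0,0,0.04]'
```

```text
clock: 14.3
tcp_pos: [0.4917, -0.2075, 0.0623]
tcp_rot: [-3.141, 0.001, 0.269]
contact_force: [0.4, -1.0, -1.5]
finger_gap: 0.0593
clock: 14.55
tcp_pos: [0.4922, -0.2074, 0.0559]
tcp_rot: [-3.141, -0.0, 0.269]
contact_force: [-0.4, 0.3, -2.1]
finger_gap: 0.0598
```

Going in without contact; the last millimetres until the force rises.

```bash
python3 -m jog '[0,0,0.001,0,0,0,0.04,0,0,0.001,0,0,0,0.04]';python3 -m jog '[0,0,0.001,0,0,0,0.04,0,0,0,0,0,0,0.04]'
```

```text
clock: 14.72
tcp_pos: [0.4923, -0.2074, 0.0545]
tcp_rot: [3.141, 0.0, 0.269]
contact_force: [-2.2, 0.9, 8.6]
finger_gap: 0.0599
clock: 14.88
tcp_pos: [0.4923, -0.2075, 0.0545]
tcp_rot: [3.141, 0.0, 0.269]
contact_force: [-3.0, -0.1, 8.3]
finger_gap: 0.0596
```

```bash
python3 -m jog '[0,0,-0.001,0,0,0,0.04,0,0,0,0,0,0,0.08,0,0,0,0,0,0,0.08,0,0,0,0,0,0,0.08,0,0,0,0,0,0,0.08]'
python3 -c "
from h import *
snap('w9'); p,d=robot.capture('scene'); cv2.imwrite('pics/s9.png',cv2.resize(p[200:320,160:340],None,fx=4,fy=4,interpolation=cv2.INTER_CUBIC))"
```

```text
clock: 15.3
tcp_pos: [0.4923, -0.2075, 0.0541]
tcp_rot: [-3.141, -0.0, 0.269]
contact_force: [0.0, -0.2, 0.2]
finger_gap: 0.0784
clock 15.3 pos [ 0.4923 -0.2075  0.0541] rot [-3.1415e+00 -2.0000e-04  2.6920e-01] gap 0.0784 F [ 0.04 -0.22  0.18] j [ 0.65  0.7  -0.45  1.92  0.5   0.63  0.15]
```

View pics/s9.png

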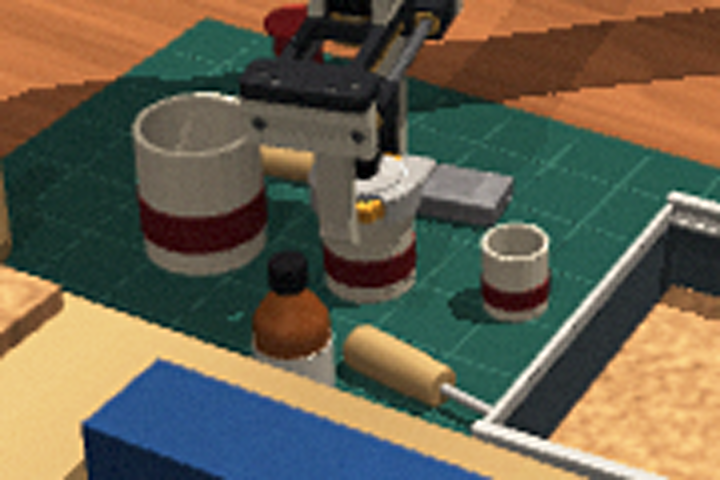

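View pics/w9.png

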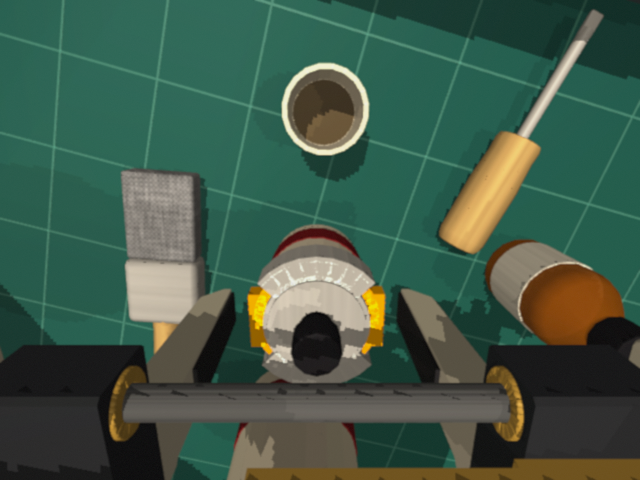

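```bash
python3 -m jog '[0,0,-0.008,0,0,0,0.08,0,0,-0.02,0,0,0,0.08,0,0,-0.03,0,0,0,0.093,0,0,-0.03,0,0,0,0.093,0,0,-0.02,0,0,7.1,0.093,0,0,-0.02,0,0,7.1,0.093,0,0,-0.01,0,0,7.1,0.093,0,0,0,0,0,7.1,0.093,0,0,0,0,0,7.1,0.093,0,0,0,0,0,7.1,0.093]'
python3 -m jog '[0,0,0,0,0,7.1,0.093,0,0,0,0,0,7.1,0.093,0,0,0,0,0,7.1,0.093,0,0,0,0,0,7.1,0.093,0,0,0,0,0,7.1,0.093,0,0,0,0,0,7.1,0.093,0,0,0,0,0,7.1,0.093,0,0,0,0,0,7.1,0.093,0,0,0,0,0,3.4,0.093,0,0,0,0,0,0,0.093]'
python3 -c "
from h import *
snap('w10'); to(.5355,.333,.19,-87.4)"
```

```text
clock: 16.23
tcp_pos: [0.4923, -0.2073, 0.1932]
tcp_rot: [-3.141, -0.001, -0.48]
contact_force: [-1.0, 0.0, -0.6]
finger_gap: 0.0931
clock: 17.07
tcp_pos: [0.4923, -0.207, 0.1927]
tcp_rot: [-3.141, 0.0, -1.525]
contact_force: [-0.3, 0.5, 1.0]
finger_gap: 0.0929
clock 17.0667 pos [ 0.4923 -0.207   0.1927] rot [-3.1412e+00  2.0000e-04 -1.5252e+00] gap 0.0929 F [-0.31  0.46  0.96] j [ 0.41  0.46 -0.08  1.79  0.05  0.88 -1.22]
tool move mm [-537.4  -69.     2.7]
rotvec deg [-0.02  0.01  0.15]
```

View pics/w10.png

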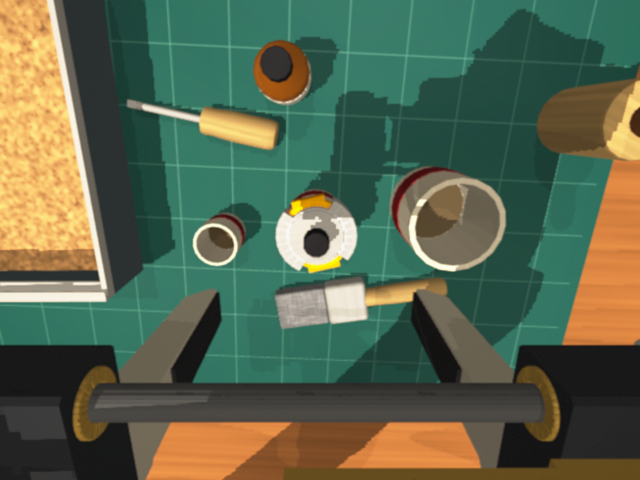

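```bash
python3 -m jog '[-0.02,-0.0025,0,0,0,0,0.093,-0.0384,-0.005,0,0,0,0,0.093,-0.0384,-0.005,0,0,0,0,0.093,-0.0384,-0.005,0,0,0,0,0.093,-0.0384,-0.005,0,0,0,0,0.093,-0.0384,-0.005,0,0,0,0,0.093,-0.0384,-0.005,0,0,0,0,0.093,-0.0384,-0.005,0,0,0,0,0.093,-0.0384,-0.005,0,0,0,0,0.093,-0.0384,-0.005,0,0,0,0,0.093]'
python3 -m jog '[-0.0384,-0.005,0,0,0,0,0.08,-0.0384,-0.005,0,0,0,0,0.07,-0.0384,-0.005,0,0,0,0,0.06,-0.0384,-0.0045,0,0,0,0,0.06,-0.0184,-0.002,0,0,0,0,0.06,0,0,0,0,0,0,0.06,0,0,0,0,0,0,0.06]'
python3 - <<'E'
from h import *
s,p,d=snap('w11'); W=world('wrist',d,s)
m=(W[...,2]>.098)&(W[...,2]<.11); m[330:]=0
m&=(abs(W[...,0]-.536)<.05)&(abs(W[...,1]-.333)<.04)
X=W[m]; r=cv2.minAreaRect((X[:,:2]*1000).astype(np.float32));print(len(X),r)
to(r[0][0]/1000,r[0][1]/1000,.089,-87.4)
z=np.load('w10.npz'); q=z['p']; st=dict(tcp_pos=z['pos'],tcp_rot=z['rot'])
g=(q.max(axis=2)<60); n,l,S,c=cv2.connectedComponentsWithStats(g[210:275,280:355].astype(np.uint8)); print(S.tolist(),c+[280,210])
E
```

```text
clock: 17.95
tcp_pos: [0.5227, 0.1619, 0.1926]
tcp_rot: [-3.141, 0.0, -1.523]
contact_force: [-0.0, 0.4, 0.6]
finger_gap: 0.0932
clock: 18.53
tcp_pos: [0.5358, 0.3338, 0.1919]
tcp_rot: [3.141, 0.0, -1.521]
contact_force: [-0.2, -0.3, -1.5]
finger_gap: 0.0603
clock 18.5333 pos [0.5358 0.3338 0.1919] rot [ 3.1407e+00  1.0000e-04 -1.5210e+00] gap 0.0603 F [-0.17 -0.25 -1.53] j [-0.52  0.61 -0.12  1.51  0.08  1.02 -2.18]
1377 ((535.6304321289062, 333.4566955566406), (59.784446716308594, 11.726296424865723), 3.0751023292541504)
tool move mm [ -2.    0.8 103. ]
rotvec deg [ 0.03 -0.08  0.06]
[[0, 0, 75, 65, 4352], [25, 19, 24, 27, 523]] [[317.10569853 242.00988051]
 [316.12045889 241.91778203]]
```

View pics/w11.png

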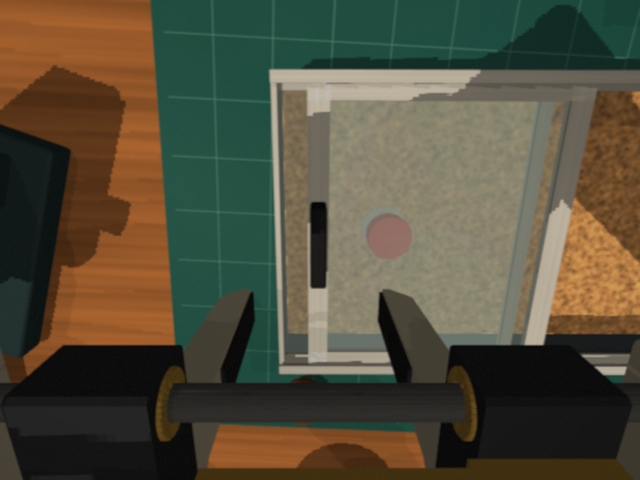

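```bash
python3 -m jog '[0,0,0.03,0,0,0,0.06,0,0,0.03,0,0,0,0.06,0,0,0.025,0,0,0,0.05,0,0,0.013,0,0,0,0.04,0,0,0.005,0,0,0,0.03,0,0,0,0,0,0,0.02,0,0,0,0,0,0,0,0,0,0,0,0,0,0,0,0,0,0,0,0,0,0,0,0,0,0,0,0]'
```

```text
clock: 19.42
tcp_pos: [0.5372, 0.3329, 0.0905]
tcp_rot: [-3.14, 0.001, -1.525]
contact_force: [0.3, 0.1, 5.3]
finger_gap: 0.0116
```

```bash
python3 -m jog '[0.008,0,0,0,0,0,0,0.015,0,0,0,0,0,0,0.02,0,0,0,0,0,0,0.02,0,0,0,0,0,0,0.02,0,0,0,0,0,0,0.02,0,0,0,0,0,0,0.018,0,0,0,0,0,0,0.015,0,0,0,0,0,0,0.01,0,0,0,0,0,0,0.006,0,0,0,0,0,0]'
python3 -m jog '[0.004,0,0,0,0,0,0,0.003,0,0,0,0,0,0,0.002,0,0,0,0,0,0,0.001,0,0,0,0,0,0,0.001,0,0,0,0,0,0]'
```

```text
clock: 20.25
tcp_pos: [0.5446, 0.1789, 0.0904]
tcp_rot: [-3.139, 0.0, -1.527]
contact_force: [0.0, 1.6, 4.9]
finger_gap: 0.0118
clock: 20.67
tcp_pos: [0.5451, 0.1703, 0.0904]
tcp_rot: [-3.139, 0.001, -1.525]
contact_force: [0.5, 1.6, 5.0]
finger_gap: 0.0118
```

```bash
python3 -m jog '[0.001,0,0,0,0,0,0,0.001,0,0,0,0,0,0,0.001,0,0,0,0,0,0,0.001,0,0,0,0,0,0]'
python3 -m jog '[0.0008,0,0,0,0,0,0,0.0008,0,0,0,0,0,0,0.0008,0,0,0,0,0,0,0.0008,0,0,0,0,0,0]'
```

```text
clock: 21.0
tcp_pos: [0.5452, 0.1664, 0.0904]
tcp_rot: [-3.139, 0.001, -1.525]
contact_force: [0.4, 1.0, 6.2]
finger_gap: 0.0121
clock: 21.33
tcp_pos: [0.5454, 0.1633, 0.0904]
tcp_rot: [-3.138, 0.001, -1.525]
contact_force: [0.9, 2.1, 5.2]
finger_gap: 0.0118
```

```bash
python3 -m jog '[0.0008,0,0,0,0,0,0,0.0008,0,0,0,0,0,0,0.0008,0,0,0,0,0,0]'
python3 -m jog '[0.0008,0,0,0,0,0,0,0.0008,0,0,0,0,0,0,0,0,0,0,0,0,0]'
```

```text
clock: 21.58
tcp_pos: [0.5454, 0.163, 0.0904]
tcp_rot: [-3.138, 0.004, -1.524]
contact_force: [0.1, 5.6, 5.7]
finger_gap: 0.0113
clock: 21.83
tcp_pos: [0.5454, 0.163, 0.0904]
tcp_rot: [-3.138, 0.006, -1.522]
contact_force: [0.4, 6.9, 5.1]
finger_gap: 0.0118
```

```bash
python3 -m jog '[-0.0025,0,0,0,0,0,0,0,0,0,0,0,0,0.05,0,0,0,0,0,0,0.05,0,0,0,0,0,0,0.05,0,0,-0.01,0,0,0,0.05,0,0,-0.03,0,0,0,0.05,0,0,-0.03,0,0,0,0.05,0,0,-0.03,0,0,0,0.05,0,0,0,0,0,0,0.05]'
python3 - <<'E'
from h import *
s,p,d=snap('w12'); W=world('wrist',d,s)
m=(W[...,2]>.098)&(W[...,2]<.11); m[330:]=0
m&=(abs(W[...,0]-.543)<.05)&(abs(W[...,1]-.163)<.04)
X=W[m]; r=cv2.minAreaRect((X[:,:2]*1000).astype(np.float32));print(len(X),r)
z=np.load('w10.npz'); st=dict(tcp_pos=z['pos'],tcp_rot=z['rot']); print(ray('wrist',316.1,241.9,.09,st))
to(.4921,-.2057,.19,-87.4)
E
```

```text
clock: 22.58
tcp_pos: [0.5479, 0.162, 0.1957]
tcp_rot: [-3.13, 0.003, -1.526]
contact_force: [0.3, 0.0, 1.7]
finger_gap: 0.0497
clock 22.5833 pos [0.5479 0.162  0.1957] rot [-3.1300e+00  3.0000e-03 -1.5257e+00] gap 0.0497 F [0.3  0.02 1.72] j [-0.23  0.51 -0.15  1.7   0.09  0.93 -1.94]
1310 ((543.7835083007812, 163.7865447998047), (59.406394958496094, 11.59693431854248), 2.8289132118225098)
[ 0.49314666 -0.20674642  0.09      ]
tool move mm [364.3  70.8   1.8]
rotvec deg [-0.42  0.09 -0.02]
```

View pics/w12.png

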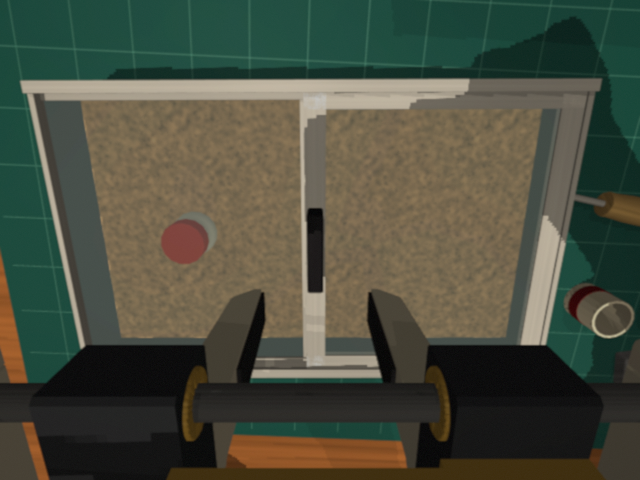

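```bash
python3 -m jog '[0.02,0.004,0,0,0,0,0.05,0.038,0.0074,0,0,0,0,0.05,0.038,0.0074,0,0,0,0,0.05,0.038,0.0074,0,0,0,0,0.05,0.038,0.0074,0,0,0,0,0.05,0.038,0.0074,0,0,0,0,0.05,0.038,0.0074,0,0,0,0,0.05,0.038,0.0074,0,0,0,0,0.05,0.038,0.0074,0,0,0,0,0.05,0.038,0.0074,0,0,0,0,0.05]'
python3 -m jog '[0.0022,0.0005,0,0,0,0,0.05,0,0,0,0,0,0,0.05,0,0,0,0,0,0,0.05]'
python3 - <<'E'
from h import *
s,p,d=snap('w13'); cv2.imwrite('pics/k13.png',cv2.resize(p[180:300,260:380],None,fx=5,fy=5,interpolation=cv2.INTER_CUBIC))
E
```

```text
clock: 23.47
tcp_pos: [0.4886, -0.2054, 0.1883]
tcp_rot: [3.139, 0.001, -1.525]
contact_force: [0.9, 0.7, -0.3]
finger_gap: 0.05
clock: 23.72
tcp_pos: [0.4893, -0.205, 0.1884]
tcp_rot: [3.14, 0.002, -1.525]
contact_force: [0.3, 1.1, 0.9]
finger_gap: 0.0501
clock 23.7167 pos [ 0.4893 -0.205   0.1884] rot [ 3.1398e+00  1.9000e-03 -1.5252e+00] gap 0.0501 F [0.25 1.07 0.9 ] j [ 0.44  0.47 -0.12  1.81  0.07  0.88 -1.24]
```

View pics/k13.png

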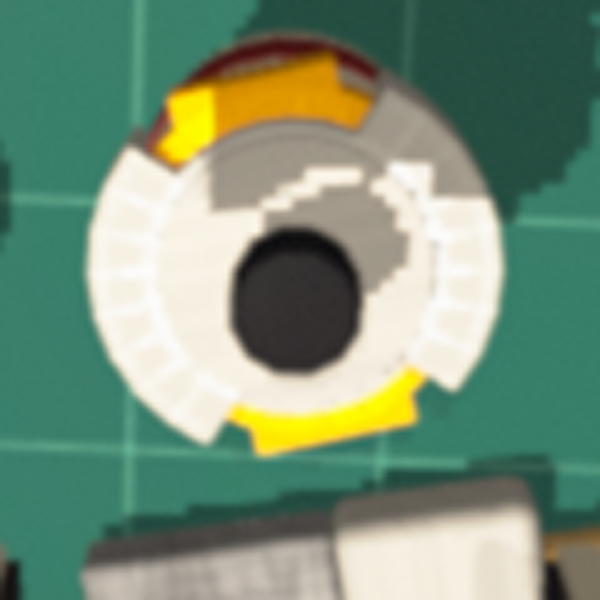

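```bash
python3 - <<'E'
from h import *
z=np.load('w13.npz'); st=dict(tcp_pos=z['pos'],tcp_rot=z['rot']); d=z['d']; W=world('wrist',d,st)
f=lambda u,v,h: ray('wrist',260+(u-2)/5,180+(v-2)/5,h,st).round(4)
print('knob',f(297,310,.096)); print('cover L/R',f(88,270,.06),f(502,265,.06))
S=W[200:270,290:350].reshape(-1,3); T=S[(S[:,2]>.085)&(S[:,2]<.1)]; print(len(T),np.median(T[:,2]),(T.min(0)+T.max(0))/2,cv2.minEnclosingCircle((T[:,:2]*1000).astype(np.float32)))
to(.4922,-.2062,.0785,-87.4)
E
```

```text
knob [ 0.4935 -0.2066  0.096 ]
cover L/R [ 0.4874 -0.1731  0.06  ] [ 0.4913 -0.2402  0.06  ]
632 0.09602547484427978 [ 0.49276549 -0.20650303  0.0917837 ] ((492.75775146484375, -206.3154296875), 9.920204162597656)
tool move mm [  2.6  -2.3 110.1]
rotvec deg [0.07 0.11 0.15]
```

```bash
python3 -m jog '[0.0027,-0.0031,0.015,0,0,0,0.05,0,0,0.025,0,0,0,0.05,0,0,0.02,0,0,0,0.05,0,0,0.01,0,0,0,0.05,0,0,0,0,0,0,0.05,0,0,0,0,0,0,0.05]'
python3 - <<'E'
from h import *
s,p,d=snap('w14'); W=world('wrist',d,s)
S=W[200:340,270:370].reshape(-1,3); T=S[(S[:,2]>.085)&(S[:,2]<.1)]; print(len(T),np.median(T[:,2]),cv2.minEnclosingCircle((T[:,:2]*1000).astype(np.float32)))
to(.493,-.2064,.0785,-87.4)
E
```

```text
clock: 24.27
tcp_pos: [0.4937, -0.207, 0.1192]
tcp_rot: [3.141, 0.001, -1.523]
contact_force: [-0.4, 0.2, 0.9]
finger_gap: 0.0501
clock 24.2667 pos [ 0.4937 -0.207   0.1192] rot [ 3.1412e+00  9.0000e-04 -1.5226e+00] gap 0.0501 F [-0.41  0.16  0.92] j [ 0.43  0.57 -0.11  1.87  0.09  0.71 -1.26]
1124 0.09596305951169838 ((493.0715637207031, -206.42185974121094), 9.99069595336914)
tool move mm [-1.3  1.2 41.4]
rotvec deg [-0.08 -0.    0.12]
```

View pics/w14.png

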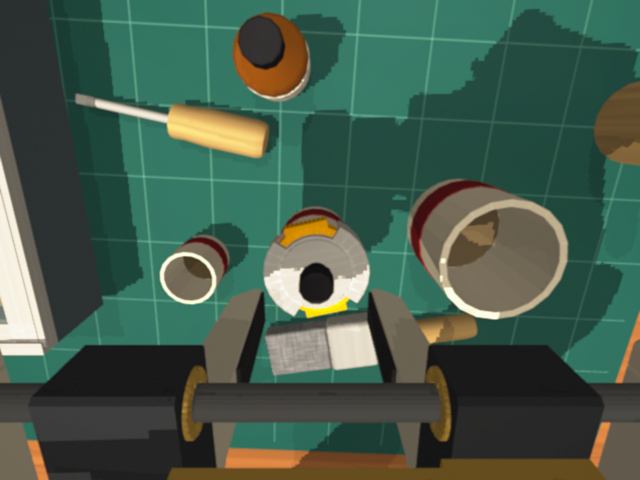

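```bash
python3 -m jog '[-0.0007,0.0008,0.015,0,0,0,0.05,0,0,0.015,0,0,0,0.05,0,0,0.008,0,0,0,0.05,0,0,0.0025,0,0,0,0.04,0,0,0,0,0,0,0.03,0,0,0,0,0,0,0.03,0,0,0,0,0,0,0.027]'
python3 - <<'E'
from h import *
s,p,d=snap('w15')
for i in range(2): print(robot.read_state()['tcp_pos'])
E
```

```text
clock: 24.9
tcp_pos: [0.4932, -0.208, 0.0796]
tcp_rot: [-3.14, -0.001, -1.525]
contact_force: [-0.2, 0.6, -0.5]
finger_gap: 0.0291
clock 24.9 pos [ 0.4932 -0.208   0.0796] rot [-3.1398e+00 -7.0000e-04 -1.5249e+00] gap 0.0291 F [-0.19  0.58 -0.53] j [ 0.43  0.62 -0.1   1.91  0.1   0.62 -1.27]
[ 0.49308964 -0.20798405  0.07953044]
[ 0.49308964 -0.20798405  0.07953044]
```

View pics/w15.png

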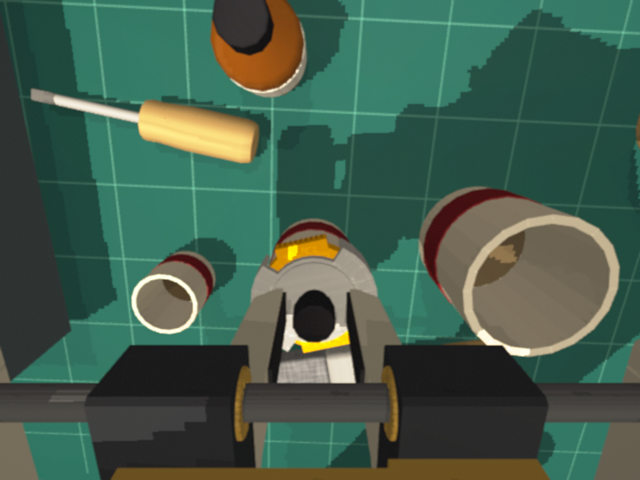

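```bash
python3 -m jog '[-0.0012,0,0,0,0,0,0.027,0,0,0,0,0,0,0.022,0,0,0,0,0,0,0.02,0,0,0,0,0,0,0.012,0,0,0,0,0,0,0.005,0,0,0,0,0,0,0.005]'
```

```text
clock: 25.45
tcp_pos: [0.4925, -0.2067, 0.0789]
tcp_rot: [-3.141, -0.0, -1.525]
contact_force: [-1.0, 0.4, 2.2]
finger_gap: 0.0193
```

```bash
python3 -m jog '[0,0,-0.001,0,0,0,0.005,0,0,-0.002,0,0,0,0.005,0,0,-0.003,0,0,0,0.005,0,0,-0.004,0,0,0,0.005,0,0,-0.005,0,0,0,0.005,0,0,-0.006,0,0,0,0.005,0,0,-0.008,0,0,0,0.005,0,0,-0.008,0,0,0,0.005]'
python3 - <<'E'
from h import *
snap('w16'); p,d=robot.capture('scene'); cv2.imwrite('pics/s16.png',cv2.resize(p[190:310,160:340],None,fx=4,fy=4,interpolation=cv2.INTER_CUBIC))
E
```

```text
clock: 26.12
tcp_pos: [0.4924, -0.2066, 0.1166]
tcp_rot: [-3.141, -0.0, -1.525]
contact_force: [-0.1, 0.4, -0.7]
finger_gap: 0.0188
clock 26.1167 pos [ 0.4924 -0.2066  0.1166] rot [-3.1413 -0.     -1.525 ] gap 0.0188 F [-0.09  0.41 -0.73] j [ 0.43  0.57 -0.11  1.88  0.09  0.7  -1.26]
```

View pics/s16.png

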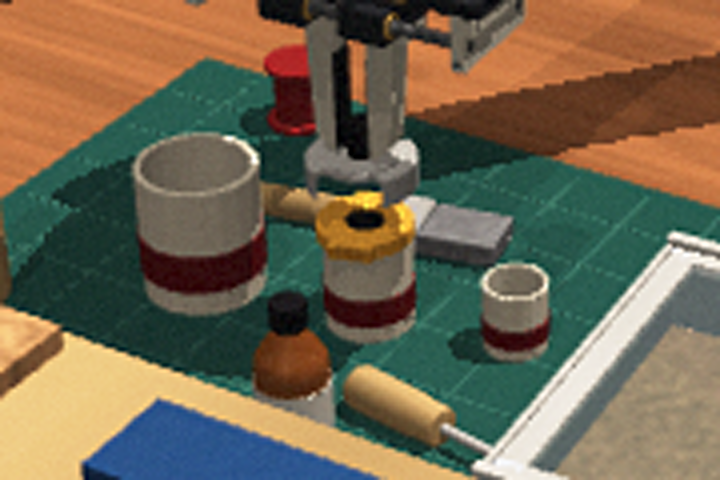

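View pics/w16.png

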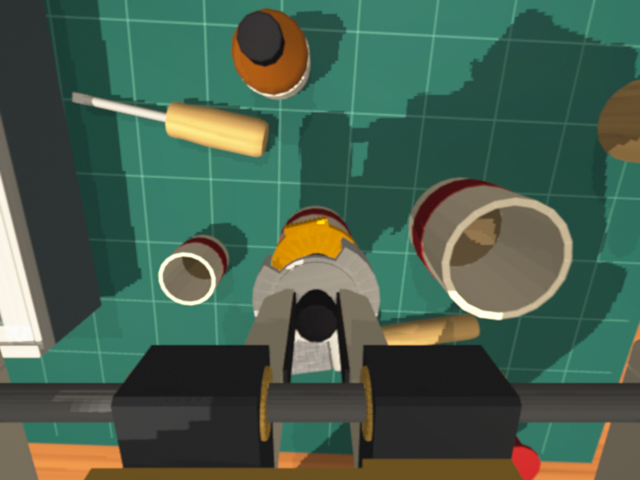

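```bash
python3 -m jog '[0,0,-0.01,0,0,0,0.005,0,0,-0.015,0,0,0,0.005,0,0,-0.02,0,0,0,0.005,0,0,-0.02,0,0,0,0.005,0,0,-0.02,0,0,0,0.005,0,0,-0.015,0,0,0,0.005,0,0,-0.008,0,0,0,0.005,0,0,-0.004,0,0,0,0.005,0,0,0,0,0,0,0.005,0,0,0,0,0,0,0.005]'
python3 -m jog '[0,0,0,0,0,0,0.005,0,0,0,0,0,0,0.005,0,0,0,0,0,0,0.005]'
python3 - <<'E'
from h import *
s,p,d=snap('w17'); print(s['qd'].round(4)); p,d=robot.capture('scene'); cv2.imwrite('pics/s17.png',p); W=world('scene',d)
np.savez('s17.npz',p=p,d=d)
p,d=robot.capture('top'); cv2.imwrite('pics/t17.png',p); W=world('top',d)
z=np.load('s17.npz'); W=world('scene',z['d']); h=cv2.cvtColor(z['p'],cv2.COLOR_BGR2HSV)
y=(h[...,0]>17)&(h[...,0]<35)&(h[...,1]>150); y[:,:235]=0;y[:,275:]=0;y[:220]=0;y[270:]=0
X=W[y]; X=X[(abs(X[:,0]-.492)<.05)&(abs(X[:,1]+.206)<.05)]; print(len(X),np.percentile(X[:,2],[5,50,80,95]),(X.min(0)+X.max(0))/2)
E
```

```text
clock: 27.05
tcp_pos: [0.4918, -0.2064, 0.227]
tcp_rot: [3.14, 0.001, -1.525]
contact_force: [-0.9, -0.2, -0.9]
finger_gap: 0.0191
clock: 27.3
tcp_pos: [0.492, -0.2064, 0.2268]
tcp_rot: [3.14, 0.001, -1.525]
contact_force: [0.3, 0.1, -0.5]
finger_gap: 0.0191
clock 27.3 pos [ 0.492  -0.2064  0.2268] rot [ 3.1400e+00  8.0000e-04 -1.5249e+00] gap 0.0191 F [ 0.28  0.05 -0.45] j [ 0.44  0.43 -0.13  1.75  0.06  0.97 -1.23]
[-0.0009 -0.0038 -0.001  -0.0054  0.0006  0.0008 -0.001 ]
245 [0.06747443 0.07013929 0.07152487 0.07281786] [ 0.49464209 -0.20774134  0.06736504]
```

View pics/s17.png

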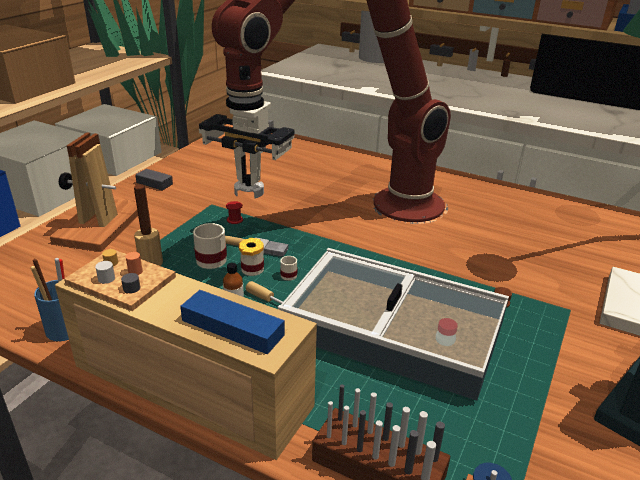

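View pics/w17.png

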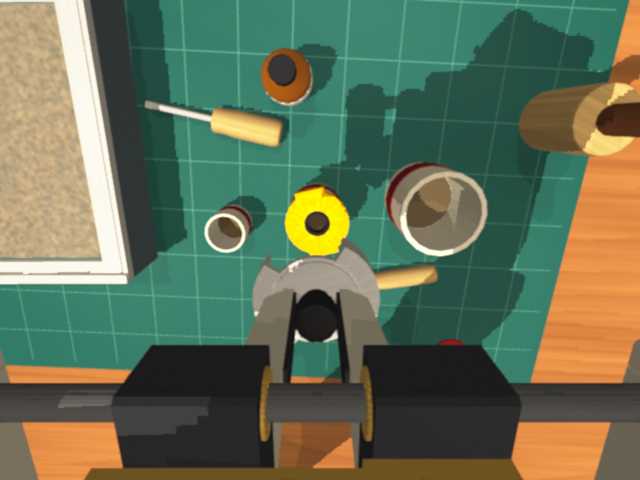

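View pics/t17.png

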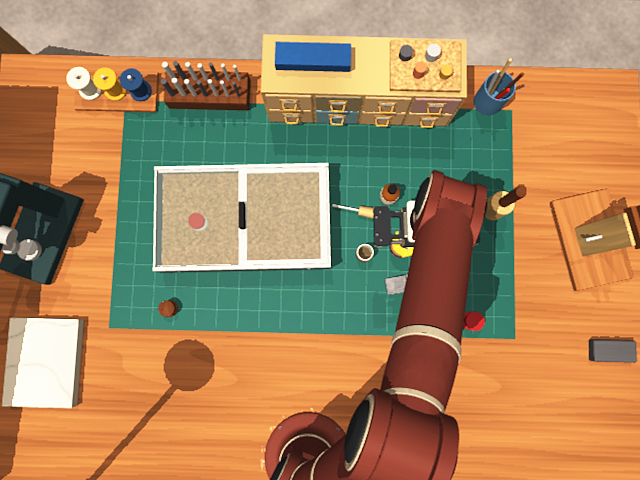

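The cover is held still and level. The inner lid is seated on the pot with its top at about 70 mm, the window is shut, and the other things look untouched, so I am handing in.

```bash
python3 -c "
from rig import robot
print(robot.close_job())"
```

```text
the job is handed in; nothing more can be done
None
```

I did every step in the order you asked and handed the job in at about 27.5 s of the 64 s; the hand-in gives no verdict.

- **Window open:** I pinched the tab and slid the window until the force rose at its stop. It travelled 168 mm, having started about 1.5–2 mm ajar.
- **Lids onto the pot:** I lifted both lids by the yellow lugs and carried them level to the middle pot, measured at about 52 mm across and 60 mm high. They went in without touching until the contact force rose at the expected seated height (TCP at 54.5 mm), and then I let go.
- **Window shut:** I slid it back 170 mm, covering the last millimetres at about 10 mm/s. It touched the stop with under 7 N.
- **Cover off:** I gripped the knob and lifted the cover straight up by 148 mm. Its lower edge is about 135 mm above the inner lid's top, and it is held level and still.

**Last checks:**
- The inner lid's top reads about 70 mm, where 69 mm is expected. It is centred on the pot within the roughly 2 mm camera error.
- The window tab is at the shut position.
- The pot and the other things appear not to have moved.
- The only odd reading was a steady vertical force of 3–9 N while gripping the window tab, well under the limits. I did not find its cause.

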